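Fill and snap shut a mosaic sample pot

ROBOT

A 7-joint arm with a two-finger parallel gripper is mounted at the origin on the work surface. World frame = base frame: x ahead of the robot, y to its left, z up, the work surface at z = 0. Lengths are in m, angles in rad, forces in N, time in s.
With the tool pointing down it reaches from about 0.425 to 0.925 m from the base axis. Payload 6.8 kg.
Tool frame: the origin (TCP) lies midway between the tips of the shut fingers; the grasp point (between the pads) lies 19 mm behind it; z points along the fingers, y is the line along which they close (so a half turn about z gives the same grasp; the last joint's range is limited). The gripper opens to 85 mm and grips with 20 to 120 N. Pads are 22 mm wide; open, the fingers measure 114 mm over their backs; the gripper's body (76 mm by 85 mm) begins 54 mm behind the grasp point. The pads swing forward as they close: fully open they stand 13 mm farther back than shut.
Start: joints at [1.074, 0.477, 0.022, 1.555, -0.011, 1.109, -0.083], TCP at [0.256, -0.625, 0.231] pointing down, gripper open.
Joint ranges: [-2.96, 2.96], [-0.34, 2.1], [-1.41, 1.46], [0.24, 2.44], [-1.37, 4.51], [0.17, 1.92], [-2.96, 2.96]. Speed limits (rad/s): [2.39, 2.39, 3.14, 3.14, 3.14, 3.14, 3.14].

INTERFACE

Orientations are given as a rotation vector (axis times angle).
In Python, from bench import status, vision, r gives the robot as it stands. The module is installed in compiled form; this text tells all that it offers.
- The arm moves only by the shell command python3 -m handwheel 'ROWS' [OPENING] [FORCE]. ROWS is JSON, a list of rows, each an object with "dp": the shift along the tool's x, y, z in m, a list of three; "delta_rot": the turn, a rotation vector about the tool's x, y, z in rad, a list of three. In form: [{"dp": [x, y, z], "delta_rot": [rx, ry, rz]}, ...]. A call has 1 to 12 rows; each row is the pose to reach, as a shift and turn from the pose commanded when the call began, along the tool's axes at that moment; what a row does not reach only later rows make up. A row lasts 1/8 s, in which the tool goes at most 62.5 mm and 10.7 degrees, less where a joint would pass 70% of its speed; a pose out of reach is approached as far as the arm can. A call with a gripper value outside its range is refused whole. OPENING is the opening, from 0 (shut) to 1 (fully open), set as the call begins (- or left out, the last holds). The fingers move at their own pace and stop on an object; FORCE is the grip in N (left out, the last holds). Time passes only in rows, so rows that repeat a pose let the fingers close. It gives the time, the measured TCP pose, the force, the opening and the grip force at its end, in the units of the state.
- status.get_obs(): the state, without advancing time (a new reading comes with each control period).
- vision.grab_frame(name): name is "side" or "top"; returns a dict with "img" (480x640x3 uint8, blue, green, red), "fovy" (degrees; the focal length in pixels is half the picture's height over the tangent of half this angle, whatever the lens; pixels are square), "cx", "cy" (the principal point, pixels), "world_from_camera" (4x4, takes a point from camera to world coordinates). Camera axes: x right, y up, looking along -z (the intrinsics and any distortion apply to the point x, -y, -z); pixel columns grow to the right and rows downward; lengths in m; the calibration is good to about 2 mm. A picture is of the moment at which its call begins. There is no depth.
- r.hand_in(): hands the job in; it is judged then, once.
The state is a dict: "clock": time; "joints": joint angles; "qvel": joint speeds; "tau": joint torques, N m; "tcp_pos": TCP position; "orientation": TCP orientation; "contact_force": force on the tool from outside, world axes, zero at the start; "moment": the same for the moment, N m; "grip_width": finger opening in m; "gripper_force": force on a finger pad.
Only numpy, scipy, OpenCV 4.12 (cv2) and the standard library are available. Lean on these libraries where they do the work, as an engineer would, in place of code of your own. Each camera call takes 0.05 s, during which the arm holds its last target. There are 200 camera calls.

TASK

Pour all six glazed tile chips out of the orange scoop into the round white sample pot, and stand the empty scoop upright on the bench again. Then set the blue lid on the pot and press it down until it snaps fully home under the three spring clips, and keep pressing on it firmly (about 10 N or more): the program finishes still pressing, without letting the lid go. Leave everything else on the bench where it is.

Things in the scene. Friction and masses are not known exactly. Their poses are not given: they have to be found in the camera images.
- cup: orange chip scoop, open above, 104 mm long (x), 54 mm wide (y), walls 42 mm high, 0.2 to 0.27 kg with chips; origin on its underside, z 0 when it stands. Its low front lip points along its -x: the floor is flat from x -31 to +31 mm, then rises as a 20 degree ramp to the lip. Tilted nose down about its y axis, the chips start to slide out at 45 to 56 degrees and have left by 65
- cup_grip (a point): grip point in the upright black plate at the scoop's back: at (+47, 0, 72) mm in the scoop's frame. The plate is 12 mm thick (scoop's y), 24 mm deep (x), from 6 to 96 mm above the bench, clear of the walls above 42 mm
- cup_lip (a point): middle of the scoop's front lip, over which the chips leave: at (-69, 0, 18) mm in the scoop's frame
- pot: white round sample pot, fixed to the bench by a wooden foot (144 mm diameter, 8 mm thick); origin on its axis at bench height. Outer diameter 104 mm, mouth 95 mm
- pot_in (a point): centre of the pot's inner floor, on its axis, 8 mm above the bench
- pot_rim (a point): centre of the pot's mouth, level with its rim, 70 mm above the bench. Three brass spring clips stand outside the rim, at 60, 180 and 300 degrees from the pot's x axis; their round beads (14 mm thick, tops 90 mm above the bench) reach 2.5 mm in over the edge of a lid that is home
- lid: the lid, round about its z axis, 0.15 to 0.29 kg; origin at the centre of its underside. From below: white tapered plug 18 mm high (diameter 78 mm below, 90 mm from 8 mm up; it enters the pot's mouth), blue disc of 110 mm diameter, 6 mm thick, black knob of 30 mm diameter, 40 mm high (top 64 mm above the origin). It starts standing on its plug
- lid_knob (a point): grip point in the knob, on the lid's axis, 46 mm above the lid's origin. Set on the pot, the lid first rests on the clips' beads, this point about 116 mm above the bench; pressed straight down with 8 to 18 N it passes them, the force drops, and it snaps home with its disc on the rim, this point 98 mm above the bench
- chip0: 18 x 18 x 14 mm glazed tile chip, 10 g; origin at the centre of its underside; starts lying flat in the scoop (blue)
- chip1: 18 x 18 x 14 mm glazed tile chip, 10 g; origin at the centre of its underside; starts lying flat in the scoop (green)
- chip2: 18 x 18 x 14 mm glazed tile chip, 10 g; origin at the centre of its underside; starts lying flat in the scoop (yellow)
- chip3: 18 x 18 x 14 mm glazed tile chip, 10 g; origin at the centre of its underside; starts lying flat in the scoop (blue)
- chip4: 18 x 18 x 14 mm glazed tile chip, 10 g; origin at the centre of its underside; starts lying flat in the scoop (green)
- chip5: 18 x 18 x 14 mm glazed tile chip, 10 g; origin at the centre of its underside; starts lying flat in the scoop (yellow)
- hammer: a hammer 240 mm long lying on the bench, bystander; origin near its middle on its underside
- jar: a closed jar 66 mm in diameter and 90 mm high, bystander; origin at its underside
- tile: a blue tile 100 x 100 x 12 mm lying flat, bystander; origin at its underside
- plaster_block: a plaster block 90 x 100 x 80 mm, bystander; origin at its underside
- bowl: a terracotta bowl 100 mm in diameter and 40 mm high, bystander; origin at its underside
There are look-alikes about, which are no part of the job. What is meant by the lid is not pink, and is the larger of those in its own colour. Leave any purple or turquoise look-alike of the cup alone.

How it is judged:
By the outcome, as a careful person would: the job done as asked, in the order asked, and still so for the second after the job is handed in, while the arm keeps its last pose, push and grip.
It also fails if it takes over 72 s, if anything falls off the work surface, if the arm or the gripper's body presses on something with over 40 N, if the wrist force passes 120 N, or if a joint passes its speed limit or range.

## Working session

There is one attempt and no reset: what is moved stays moved. The work goes in short steps, Python scripts to look and compute and a shell command to move; the robot and the scene stay as the last step left them, time stands still between calls to the robot, and variables do not carry over. Pictures are saved under pics/ and viewed, at most 10 in all, crops included, and the job is handed in when it is done.

```bash
mkdir -p pics; python3 - <<'E'
from bench import status, vision, r
import cv2, numpy as np
o=status.get_obs()
for k in o: print(k,np.round(o[k],3))
for n in ("top","side"):
    f=vision.grab_frame(n); cv2.imwrite(f"pics/{n}0.png",f["img"])
    print(n,{k:v for k,v in f.items() if k!="img"})
E
```

```text
clock 0.0
joints [ 1.074  0.478  0.022  1.556 -0.012  1.109 -0.083]
qvel [ 0.    -0.    -0.001 -0.001  0.    -0.001 -0.001]
tau [-0.0000e+00 -5.9644e+01  1.6080e+00 -2.8120e+01  1.2000e-02  9.0000e-03
  0.0000e+00]
tcp_pos [ 0.256 -0.624  0.23 ]
orientation [-3.081e+00 -6.070e-01  1.000e-03]
contact_force [0.048 0.    0.683]
moment [ 0.018 -0.003 -0.017]
gripper_force 0.0
grip_width 0.086
top {'fovy': 43.14646775434246, 'cx': 325.43604064745847, 'cy': 238.90325373025186, 'world_from_camera': array([[ 0.06779522,  0.97445904, -0.21408734,  0.29670769],
       [-0.99768268,  0.06497805, -0.02017713,  0.00495799],
       [-0.00575081,  0.21495914,  0.97660611,  1.23643915],
       [ 0.        ,  0.        ,  0.        ,  1.        ]])}
side {'fovy': 49.48411506392871, 'cx': 315.1214779044964, 'cy': 233.1380262421325, 'world_from_camera': array([[-0.93398584,  0.19718455, -0.29797435,  0.26544677],
       [-0.35727181, -0.52757076,  0.77073079,  0.7738932 ],
       [-0.00522635,  0.82630948,  0.56319209,  0.643619  ],
       [ 0.        ,  0.        ,  0.        ,  1.        ]])}
```

View pics/top0.png

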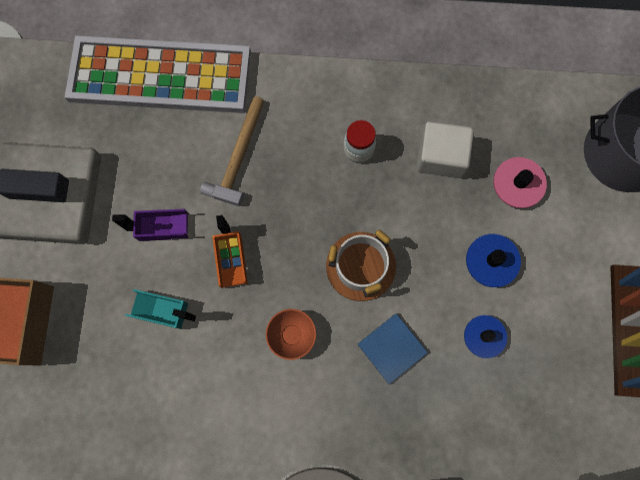

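View pics/side0.png

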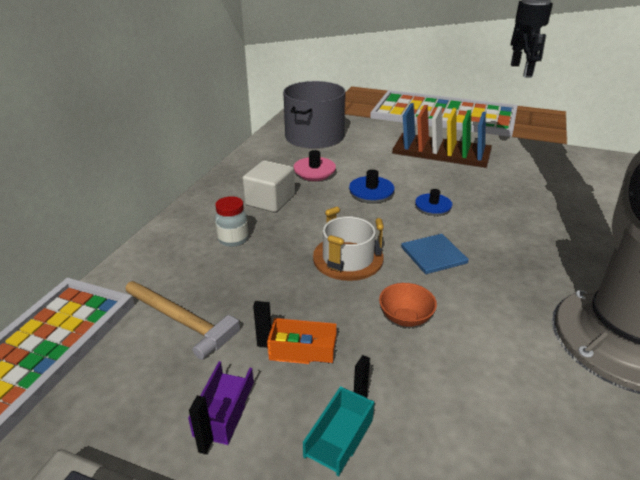

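Candidates in the top view:
- **Scoop:** orange (230,260) is the one I want. Purple (160,224) and turquoise (160,309) are look-alikes, and the terracotta bowl is at (291,335).
- **Lid:** the large blue one (494,261) is the one I want. The small blue (487,337) and pink (520,183) are look-alikes.
- **Pot:** (362,262), with clips at (333,257), (382,237) and (373,290). In the side view it is at about (349,245).

Next I measure, and check the choice in a crop.

```bash
cat > h.py <<'E'
import cv2, numpy as np
from bench import status, vision
def grab(n): return vision.grab_frame(n)
def ray(f,uv):
    uv=np.atleast_2d(np.asarray(uv,float)); F=240/np.tan(np.radians(f["fovy"])/2)
    d=np.c_[(uv[:,0]-f["cx"])/F,-(uv[:,1]-f["cy"])/F,-np.ones(len(uv))]
    T=f["world_from_camera"]; return T[:3,3],d@T[:3,:3].T
def onz(f,uv,z):
    o,d=ray(f,uv); return o+d*((z-o[2])/d[:,2])[:,None]
def blob(f,lo,hi,roi,k=0):
    x0,y0,x1,y1=roi; h=cv2.cvtColor(f["img"],cv2.COLOR_BGR2HSV)
    m=cv2.inRange(h,np.array(lo),np.array(hi)); z=np.zeros_like(m); z[y0:y1,x0:x1]=m[y0:y1,x0:x1]
    c=sorted(cv2.findContours(z,cv2.RETR_EXTERNAL,cv2.CHAIN_APPROX_NONE)[0],key=cv2.contourArea)
    return c[-1-k][:,0].astype(float)
def circ(f,c,z):
    p=onz(f,c,z)[:,:2].astype(np.float32); (cx,cy),(a,b),_=cv2.fitEllipse(p); return np.round([cx,cy,a,b],4)
E
python3 - <<'E'
from h import *
t,s=grab("top"),grab("side")
blue=((105,150,60),(130,255,255))
for n,f,roi in (("top lid",t,(455,225,530,295)),("top small",t,(455,310,520,365)),("side lid",s,(340,165,400,205))):
    print(n,circ(f,blob(f,*blue,roi),.024))
org=((3,170,90),(16,255,255))
for n,f,roi in (("top",t,(205,225,255,295)),("side",s,(255,310,345,370))):
    c=blob(f,*org,roi); h=cv2.convexHull(c.astype(np.float32)); q=cv2.approxPolyDP(h,4,True)[:,0]
    print(n,"cup hull px",q.tolist()); print(np.round(onz(f,q,.042),4)[:,:2].tolist())
    if n=="top": print(cv2.minAreaRect(onz(f,c,.042)[:,:2].astype(np.float32)))
blk=((0,0,0),(180,255,45))
for n,f,roi in (("top",t,(208,205,240,236)),("side",s,(245,290,275,350))):
    c=blob(f,*blk,roi); q=cv2.approxPolyDP(cv2.convexHull(c.astype(np.float32)),1.5,True)[:,0]
    print(n,"plate",q.tolist(), np.round(onz(f,q,.096),4)[:,:2].tolist())
wht=((0,0,150),(180,50,255))
for n,f,roi in (("top",t,(325,225,395,300)),("side",s,(315,210,385,275))):
    c=blob(f,*wht,roi); print(n,"pot",circ(f,c,.07))
brs=((14,110,80),(28,255,255))
for k in range(3):
    c=blob(t,*brs,(325,225,395,300),k); print("clip",len(c),c.mean(0),onz(t,c.mean(0),.083))
a=cv2.resize(t["img"][195:375,195:395],None,fx=3,fy=3); b=cv2.resize(t["img"][225:375,455:535],(289,540))
cv2.imwrite("pics/crop.png",cv2.resize(np.hstack([a[:540],b]),(800,486)))
E
```

```text
top lid [ 0.5415 -0.3122  0.1072  0.1085]
top small [ 0.388  -0.2978  0.0798  0.0828]
side lid [ 0.5359 -0.3036  0.1063  0.1082]
top cup hull px [[238.0, 233.0], [245.0, 281.0], [219.0, 285.0], [213.0, 236.0]]
[[0.559, 0.2068], [0.4625, 0.1832], [0.4511, 0.234], [0.5494, 0.2566]]
((0.5044106245040894, 0.22018155455589294), (0.10666286945343018, 0.05388924479484558), 13.540441513061523)
side cup hull px [[274.0, 319.0], [335.0, 324.0], [332.0, 361.0], [270.0, 359.0], [267.0, 340.0]]
[[0.5574, 0.2097], [0.4592, 0.1852], [0.4376, 0.2614], [0.5268, 0.2908], [0.5479, 0.2567]]
top plate [[216.0, 216.0], [221.0, 215.0], [229.0, 226.0], [229.0, 232.0], [221.0, 232.0], [218.0, 228.0]] [[0.578, 0.2437], [0.5806, 0.2342], [0.5598, 0.2164], [0.5479, 0.2152], [0.5469, 0.2306], [0.5544, 0.2373]]
side plate [[256.0, 301.0], [268.0, 302.0], [272.0, 317.0], [266.0, 346.0], [257.0, 344.0], [254.0, 303.0]] [[0.5745, 0.2335], [0.5559, 0.229], [0.5358, 0.2575], [0.5189, 0.3142], [0.5326, 0.3152], [0.5754, 0.2388]]
top pot [ 0.515  -0.0449  0.0991  0.0994]
side pot [ 0.5031 -0.0198  0.0935  0.1788]
clip 33 [382.27272727 236.27272727] [[ 0.56215154 -0.08124729  0.083     ]]
clip 37 [372.7027027  287.75675676] [[ 0.46019462 -0.06782138  0.083     ]]
clip 38 [331.78947368 252.97368421] [[0.52255317 0.01462616 0.083     ]]
```

View pics/crop.png

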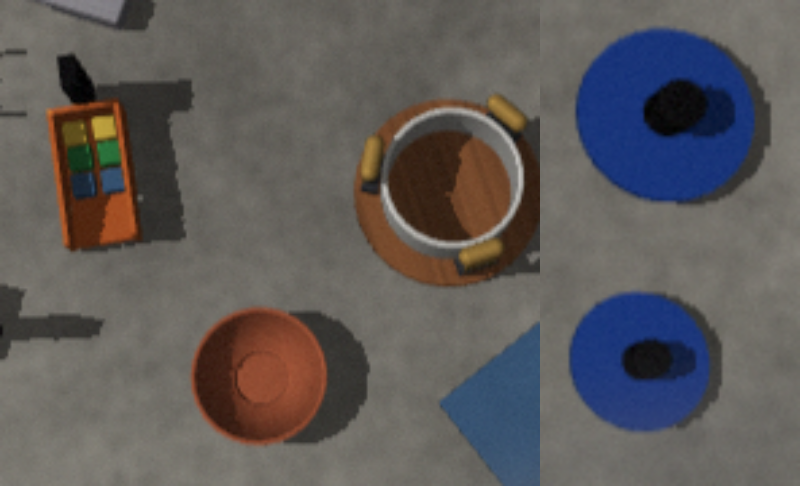

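The crop confirms the choices. The orange scoop holds six chips in two columns of three, with its black plate at the far (+x) end. The larger blue disc measures 107–108 mm, against 81 mm for the small one. The pot centre from the clips, (0.515,-0.045), agrees with the rim fit. The scoop's grip point is at about (0.567,0.235), yaw 13.4°.

```bash
cat >> h.py <<'E'
from scipy.spatial.transform import Rotation as Ro
def down(yaw): # tool down, tool x at world yaw (deg)
    return Ro.from_euler('z',yaw,degrees=True)*Ro.from_euler('x',180,degrees=True)
def to(pos,R=None,pos0=None,R0=None):
    o=status.get_obs(); p0=np.array(o["tcp_pos"] if pos0 is None else pos0); R0=Ro.from_rotvec(o["orientation"]) if R0 is None else R0
    R=R0 if R is None else R
    print("dp",np.round(R0.inv().apply(np.array(pos)-p0),4).tolist(),"rot",np.round((R0.inv()*R).as_rotvec(),4).tolist())
E
python3 - <<'E'
from h import *
to([.60,-.2,.25],down(13.4)); to([.567,.235,.20],down(13.4),[.6,-.2,.25],down(13.4))
E
```

```text
dp [0.4794, -0.2622, -0.019] rot [-0.0011, 0.0001, 0.1549]
dp [0.0687, -0.4308, 0.05] rot [0.0, 0.0, 0.0]
```

```bash
python3 -m handwheel '[{"dp":[0.03,-0.016,-0.005],"delta_rot":[0,0,0]},{"dp":[0.08,-0.044,-0.019],"delta_rot":[0,0,0.03]},{"dp":[0.135,-0.074,-0.019],"delta_rot":[0,0,0.06]},{"dp":[0.19,-0.104,-0.019],"delta_rot":[0,0,0.1]},{"dp":[0.245,-0.134,-0.019],"delta_rot":[0,0,0.13]},{"dp":[0.3,-0.164,-0.019],"delta_rot":[0,0,0.155]},{"dp":[0.355,-0.194,-0.019],"delta_rot":[0,0,0.155]},{"dp":[0.41,-0.224,-0.019],"delta_rot":[0,0,0.155]},{"dp":[0.455,-0.249,-0.019],"delta_rot":[0,0,0.155]},{"dp":[0.479,-0.262,-0.019],"delta_rot":[0,0,0.155]},{"dp":[0.479,-0.262,-0.019],"delta_rot":[0,0,0.155]}]' 1 40
python3 - <<'E'
from h import *
to([.567,.235,.16],down(13.4)); print(np.round(status.get_obs()["joints"],3))
E
```

```text
clock: 1.58
tcp_pos: [0.6011, -0.1975, 0.2499]
orientation: [-3.118, -0.374, -0.0]
contact_force: [-0.1, -0.8, 0.8]
grip_width: 0.0852
gripper_force: 0.0
dp [0.0691, -0.4282, 0.0905] rot [-0.0013, -0.0004, 0.0048]
[ 0.326  0.397 -0.143  1.634  0.06   1.115 -1.164]
```

```bash
python3 -m handwheel '[{"dp":[0.006,-0.035,0],"delta_rot":[0,0,0]},{"dp":[0.014,-0.085,0],"delta_rot":[0,0,0]},{"dp":[0.022,-0.137,0],"delta_rot":[0,0,0]},{"dp":[0.03,-0.19,0.01],"delta_rot":[0,0,0.005]},{"dp":[0.039,-0.243,0.03],"delta_rot":[0,0,0.005]},{"dp":[0.048,-0.296,0.05],"delta_rot":[0,0,0.005]},{"dp":[0.056,-0.35,0.07],"delta_rot":[0,0,0.005]},{"dp":[0.064,-0.4,0.085],"delta_rot":[0,0,0.005]},{"dp":[0.069,-0.428,0.09],"delta_rot":[0,0,0.005]},{"dp":[0.069,-0.428,0.09],"delta_rot":[0,0,0.005]},{"dp":[0.069,-0.428,0.09],"delta_rot":[0,0,0.005]}]'
python3 - <<'E'
from h import *
to([.567,.235,.051],down(13.4)); print(np.round(status.get_obs()["joints"],3))
f=grab("side"); cv2.imwrite("pics/s1.png",cv2.resize(f["img"][180:400,170:410],None,fx=2.5,fy=2.5))
E
```

```text
clock: 2.95
tcp_pos: [0.5684, 0.2292, 0.1603]
orientation: [3.12, 0.354, -0.0]
contact_force: [0.3, 0.0, -0.3]
grip_width: 0.0854
gripper_force: 0.0
dp [-0.0001, -0.0062, 0.1092] rot [0.0016, 0.0002, -0.0077]
[-0.274  0.465 -0.28   1.761  0.156  0.937 -1.963]
```

View pics/s1.png

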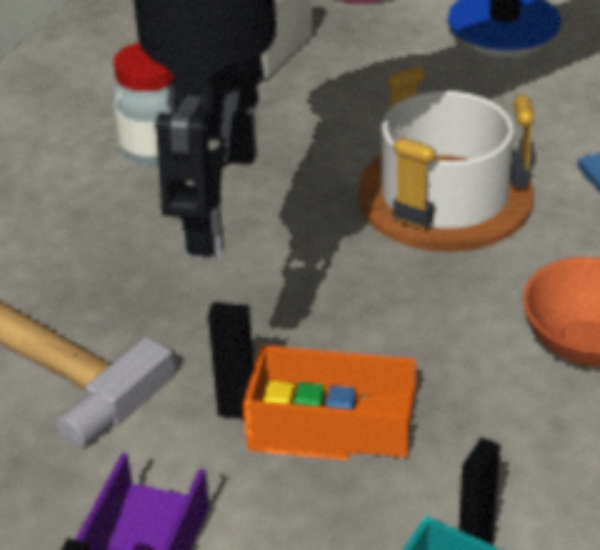

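The gripper is over the scoop's plate (crop (232,310)), fingers either side, with nothing in the way. I'll lower it.

```bash
python3 -m handwheel '[{"dp":[0,-0.006,0.01],"delta_rot":[0,0,-0.005]},{"dp":[0,-0.006,0.04],"delta_rot":[0,0,-0.005]},{"dp":[0,-0.006,0.07],"delta_rot":[0,0,-0.005]},{"dp":[0,-0.006,0.095],"delta_rot":[0,0,-0.005]},{"dp":[0,-0.006,0.108],"delta_rot":[0,0,-0.005]},{"dp":[0,-0.006,0.108],"delta_rot":[0,0,-0.005]},{"dp":[0,-0.006,0.108],"delta_rot":[0,0,-0.005]}]'
python3 - <<'E'
from h import *
o=status.get_obs();print(np.round(Ro.from_rotvec(o["orientation"]).as_matrix(),3).tolist(),o["qvel"].round(3) if hasattr(o["qvel"],'round') else o["qvel"])
E
```

```text
clock: 3.88
tcp_pos: [0.5671, 0.2378, 0.0532]
orientation: [-3.12, -0.366, -0.002]
contact_force: [-0.0, 0.5, 0.6]
grip_width: 0.0854
gripper_force: 0.0
[[0.973, 0.231, 0.001], [0.231, -0.973, 0.001], [0.002, -0.0, -1.0]] [-0.001 -0.007 -0.001 -0.003  0.002 -0.001  0.001]
```

```bash
python3 -m handwheel '[{"dp":[0,0.002,0.0015],"delta_rot":[0,0,0]},{"dp":[0,0.002,0.0015],"delta_rot":[0,0,0]}]'
python3 -m handwheel '[{"dp":[0,0,0],"delta_rot":[0,0,0]},{"dp":[0,0,0],"delta_rot":[0,0,0]},{"dp":[0,0,0],"delta_rot":[0,0,0]},{"dp":[0,0,0],"delta_rot":[0,0,0]},{"dp":[0,0,0],"delta_rot":[0,0,0]},{"dp":[0,0,0],"delta_rot":[0,0,0]},{"dp":[0,0,0],"delta_rot":[0,0,0]},{"dp":[0,0,0],"delta_rot":[0,0,0]}]' 0 80
```

```text
clock: 4.12
tcp_pos: [0.5673, 0.2354, 0.0513]
orientation: [-3.12, -0.366, -0.001]
contact_force: [0.1, 0.2, -0.5]
grip_width: 0.0856
gripper_force: 0.0
clock: 5.12
tcp_pos: [0.567, 0.2357, 0.0508]
orientation: [-3.12, -0.366, -0.0]
contact_force: [0.4, 0.2, -0.5]
grip_width: 0.0108
gripper_force: 77.8
```

```bash
cat > fk.py <<'E'
from h import *
import itertools
from scipy.optimize import least_squares
o=status.get_obs()
Q=[[1.074,.478,.022,1.556,-.012,1.109,-.083],[.326,.397,-.143,1.634,.06,1.115,-1.164],[-.274,.465,-.28,1.761,.156,.937,-1.963],list(o["joints"])]
V=[[-3.081,-.607,.001],[-3.118,-.374,0],[3.12,.354,0],list(o["orientation"])]
P=[[.256,-.624,.230],[.6011,-.1975,.2499],[.5684,.2292,.1603],list(o["tcp_pos"])]
def frames(q,s,c0,c7):
    R=Ro.from_euler('z',c0); out=[]
    for i,(a,x) in enumerate(zip('zyzyzyz',q)):
        R=R*Ro.from_euler(a,s[i]*x+(c7 if i==6 else 0)); out.append(R)
    return out
def main():
    res=[]
    for z in itertools.product([1,-1],repeat=4):
        s=[z[0],1,z[1],1,z[2],1,z[3]]
        f=lambda c:np.concatenate([(frames(q,s,*c)[-1].inv()*Ro.from_rotvec(v)).as_rotvec() for q,v in zip(Q,V)])
        for c0 in (0,np.pi/2,-np.pi/2,np.pi):
            for c7 in (0,np.pi/2,-np.pi/2,np.pi):
                r=least_squares(f,[c0,c7]); res.append((np.abs(r.fun).max(),s,r.x.round(3)))
    res.sort(key=lambda r:r[0]); print(*res[:4],sep="\n")
    s,c=res[0][1:]
    # p=[0,0,h]+R1*(0,y1,0)+R2*(0,y2,a)+R4*(0,y4,b)+R6*(0,0,d)
    A=[];B=[]
    for q,p in zip(Q,P):
        F=[R.as_matrix() for R in frames(q,s,*c)]
        A.append(np.c_[[0,0,1],F[0][:,1],F[1][:,2],F[3][:,2],F[3][:,1],F[5][:,2]]);B+=list(p)
    A=np.vstack(A);x=np.linalg.lstsq(np.vstack([A,1e-3*np.eye(6)]),np.r_[B,0.001*np.array([.3,0,.5,.45,0,.3])],rcond=None)[0]
    print("h,y1,a,b,y4,d",x.round(3),"res mm",(1e3*(A@x-B)).round(1))
if __name__=="__main__": main(); print(np.round(o["joints"],3))
E
python3 fk.py
```

```text
(np.float64(0.0008437206341211905), [-1, 1, -1, 1, -1, 1, -1], array([0.116, 1.687]))
(np.float64(0.0008447734227103385), [-1, 1, -1, 1, -1, 1, -1], array([0.117, 1.688]))
(np.float64(0.0008459619252891654), [-1, 1, -1, 1, -1, 1, -1], array([6.402, 1.689]))
(np.float64(0.0008467744529430723), [-1, 1, -1, 1, -1, 1, -1], array([0.119, 1.69 ]))
h,y1,a,b,y4,d [-0.269 -0.051  0.535  0.464 -0.084 -0.234] res mm [ 4.4  1.   3.8 -0.3 -0.6 -0.2  0.  -1.6 -2.  -0.  -2.3 -1.5]
[-0.307  0.607 -0.253  1.825  0.214  0.737 -2.013]
```

```bash
cat > ik.py <<'E'
from fk import *
s=[-1,1,-1,1,-1,1,-1]; c=(0,np.pi/2)
A=[];B=[]
for q,p in zip(Q,P):
    F=[R.as_matrix() for R in frames(q,s,*c)]
    A.append(np.c_[[0,0,1],F[0][:,1],F[1][:,2],F[3][:,2],F[3][:,1]]);B+=list(np.array(p)-0)
A=np.vstack(A);B=np.array(B);x=np.linalg.lstsq(A,B,rcond=None)[0]
print("h-d,y1,a,b,y4",x.round(3),"res mm",(1e3*(A@x-B)).round(1))
lo=np.array([-2.96,-.34,-1.41,.24,-1.37,.17,-2.96]);hi=np.array([2.96,2.1,1.46,2.44,4.51,1.92,2.96])
def pos(q,d):
    F=[R.as_matrix() for R in frames(q,s,*c)]
    return np.array([0,0,x[0]+d])+x[1]*F[0][:,1]+x[2]*F[1][:,2]+x[3]*F[3][:,2]+x[4]*F[3][:,1]+d*F[5][:,2],F[-1]
def solve(p,R,d,q0):
    def f(q):
        pp,F=pos(q,d); return np.r_[20*(pp-p),Ro.from_matrix(R.as_matrix().T@F).as_rotvec(),.002*(q-q0)]
    r=least_squares(f,np.clip(q0,lo+.02,hi-.02),bounds=(lo+.01,hi-.01)); pp,_=pos(r.x,d); return r.x,np.abs(r.fun[:6]).max()
def path(yaw,d,L,tilts,verb=False):
    u=np.array([np.cos(np.radians(yaw)),np.sin(np.radians(yaw)),0]); q=np.array(o["joints"]); ok=[]
    for t in tilts:
        th=np.radians(t); p=L+u*(.116*np.cos(th)-.0328*np.sin(th))+np.array([0,0,.116*np.sin(th)+.0328*np.cos(th)])
        # nose down: tool tilts about tool y (tool y = -scoop y); scoop +x goes up
        R=Ro.from_rotvec(-th*np.array([-u[1],u[0],0]))*down(yaw)
        q,e=solve(p,R,d,q); ok.append(e)
    return np.round(ok,3),q.round(2)
if __name__=="__main__":
    for d in (.26,.33,.4):
        for yaw in (90,70,50,30,-30,-50,-70,-90):
            u=np.array([np.cos(np.radians(yaw)),np.sin(np.radians(yaw))])
            L=np.r_[np.array([.515,-.045])+.022*u,.105]
            print(d,yaw,*path(yaw,d,L,(0,25,50,60,70)))
E
python3 ik.py
```

```text
h-d,y1,a,b,y4 [-0.041 -0.029  0.543  0.472 -0.033] res mm [-0.  -0.3  0.2 -0.4  0.  -0.1 -0.   0.3  0.1  0.  -0.1 -0.2]
0.26 90 [0. 0. 0. 0. 0.] [ 1.16  0.87 -1.15  1.88 -0.5   1.07  0.41]
0.26 70 [0. 0. 0. 0. 0.] [ 1.36  0.98 -1.39  2.04 -0.42  0.65  0.19]
0.26 50 [0. 0. 0. 0. 0.] [ 1.41  0.87 -1.4   2.2  -1.    0.3   0.6 ]
0.26 30 [0.    0.    0.014 0.094 0.163] [ 1.41  0.73 -1.4   2.24 -1.36  0.18  0.7 ]
0.26 -30 [0.    0.    0.114 0.221 0.277] [-1.41  0.75  1.44  2.3   0.48  0.18 -2.95]
0.26 -50 [0.    0.    0.    0.067 0.17 ] [-1.39  0.93  1.45  2.28  0.27  0.24 -2.95]
0.26 -70 [0.    0.    0.    0.019 0.12 ] [-1.35  1.07  1.45  2.18  0.09  0.52 -2.95]
0.26 -90 [0.    0.    0.    0.089 0.177] [-1.26  1.17  1.45  2.03 -0.02  0.87 -2.95]
0.33 90 [0. 0. 0. 0. 0.] [ 1.18  0.94 -1.06  1.81 -0.43  1.15  0.47]
0.33 70 [0. 0. 0. 0. 0.] [ 1.42  1.02 -1.29  2.02 -0.4   0.74  0.31]
0.33 50 [0. 0. 0. 0. 0.] [ 1.55  1.02 -1.4   2.24 -0.62  0.31  0.39]
0.33 30 [0.    0.    0.027 0.102 0.162] [ 1.56  0.91 -1.4   2.32 -1.36  0.18  0.92]
0.33 -30 [0.    0.    0.134 0.213 0.328] [-1.54  0.98  1.4
[... 189 characters left out ...]
 -2.95]
0.33 -90 [0.    0.    0.    0.077 0.153] [-1.35  1.33  1.45  2.01 -0.17  0.93 -2.95]
0.4 90 [0. 0. 0. 0. 0.] [ 1.2   1.01 -0.98  1.73 -0.36  1.24  0.52]
0.4 70 [0. 0. 0. 0. 0.] [ 1.47  1.06 -1.17  1.98 -0.37  0.85  0.41]
0.4 50 [0. 0. 0. 0. 0.] [ 1.7   1.2  -1.4   2.24 -0.16  0.38  0.09]
0.4 30 [0.    0.    0.035 0.095 0.119] [ 1.7   1.05 -1.34  2.39 -1.36  0.18  1.13]
0.4 -30 [0.    0.    0.141 0.224 0.337] [-1.69  1.26  1.34  2.43 -0.09  0.18 -2.95]
0.4 -50 [0.    0.    0.003 0.037 0.049] [-1.7   1.36  1.35  2.43 -0.27  0.21 -2.95]
0.4 -70 [0. 0. 0. 0. 0.] [-1.61  1.48  1.43  2.21 -0.37  0.63 -2.95]
0.4 -90 [0.    0.    0.    0.071 0.137] [-1.43  1.48  1.45  1.96 -0.31  1.02 -2.95]
```

The kinematic model fits to 0.4 mm. Pouring with the scoop's handle direction at yaw 75° stays within the joint limits; tilting radially outward does not. I'll lift first, then carry and turn.

```bash
python3 -m handwheel '[{"dp":[0,0,-0.005],"delta_rot":[0,0,0]},{"dp":[0,0,-0.02],"delta_rot":[0,0,0]},{"dp":[0,0,-0.045],"delta_rot":[0,0,0]},{"dp":[0,0,-0.075],"delta_rot":[0,0,0]},{"dp":[0,0,-0.105],"delta_rot":[0,0,0]},{"dp":[0,0,-0.13],"delta_rot":[0,0,0]},{"dp":[0,0,-0.145],"delta_rot":[0,0,0]},{"dp":[0,0,-0.15],"delta_rot":[0,0,0]},{"dp":[0,0,-0.15],"delta_rot":[0,0,0]}]'
python3 - <<'E'
from h import *
to([.551,.088,.20],down(75))
f=grab("side"); cv2.imwrite("pics/s2.png",f["img"])
E
```

```text
clock: 6.25
tcp_pos: [0.5667, 0.2354, 0.2005]
orientation: [3.12, 0.366, -0.001]
contact_force: [0.3, -0.5, -2.3]
grip_width: 0.0111
gripper_force: 78.1
dp [-0.0494, 0.1398, 0.0005] rot [-0.0001, 0.0006, -1.0752]
```

View pics/s2.png

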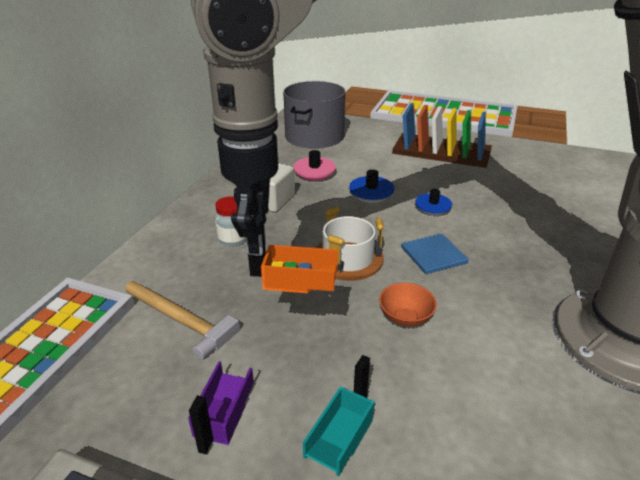

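The scoop hangs level in the gripper at about (300,268), with the chips still inside. Now the carry and turn.

```bash
python3 -m handwheel '[{"dp":[-0.002,0.006,0],"delta_rot":[0,0,-0.05]},{"dp":[-0.006,0.017,0],"delta_rot":[0,0,-0.14]},{"dp":[-0.011,0.03,0],"delta_rot":[0,0,-0.25]},{"dp":[-0.016,0.045,0],"delta_rot":[0,0,-0.37]},{"dp":[-0.021,0.06,0],"delta_rot":[0,0,-0.49]},{"dp":[-0.026,0.075,0],"delta_rot":[0,0,-0.61]},{"dp":[-0.032,0.09,0],"delta_rot":[0,0,-0.73]},{"dp":[-0.037,0.105,0],"delta_rot":[0,0,-0.85]},{"dp":[-0.042,0.12,0],"delta_rot":[0,0,-0.96]},{"dp":[-0.047,0.133,0],"delta_rot":[0,0,-1.04]},{"dp":[-0.049,0.14,0],"delta_rot":[0,0,-1.075]},{"dp":[-0.049,0.14,0],"delta_rot":[0,0,-1.075]}]'
cat > tilt.py <<'E'
from h import *
o=status.get_obs(); R0=Ro.from_rotvec(o["orientation"]); print(np.round(o["joints"],2), "tool x", R0.as_matrix()[:,0].round(3))
yaw=np.radians(75); u=np.array([np.cos(yaw),np.sin(yaw),0]); C=np.array([.515,-.045,0]); 
for t,z,off in ((0,.167,.022),(10,.155,.022),(20,.14,.022),(30,.125,.022),(40,.11,.022),(48,.105,.022),(54,.105,.022),(60,.105,.022),(66,.105,.022),(70,.105,.022)):
    th=np.radians(t); p=C+u*(off+.116*np.cos(th)-.0328*np.sin(th))+[0,0,z+.116*np.sin(th)+.0328*np.cos(th)]
    R=Ro.from_rotvec(-th*np.array([-u[1],u[0],0]))*down(75); print(t,end=" "); to(p,R)
E
python3 tilt.py
```

```text
clock: 7.8
tcp_pos: [0.5511, 0.0871, 0.1998]
orientation: [-2.494, -1.909, 0.003]
contact_force: [-0.5, 0.4, -3.7]
grip_width: 0.0108
gripper_force: 78.1
[ 0.12  0.36 -0.48  1.84  0.2   0.99 -0.71] tool x [ 0.261  0.965 -0.001]
0 dp [0.001, -0.0007, -0.0] rot [-0.0018, 0.0009, -0.002]
10 dp [-0.0065, -0.0007, -0.0077] rot [-0.0016, 0.1754, -0.0021]
20 dp [-0.0172, -0.0007, -0.0107] rot [-0.0014, 0.35, -0.0023]
30 dp [-0.0309, -0.0007, -0.0116] rot [-0.0012, 0.5245, -0.0024]
40 dp [-0.0472, -0.0006, -0.0099] rot [-0.001, 0.699, -0.0025]
48 dp [-0.0618, -0.0006, -0.0133] rot [-0.0008, 0.8387, -0.0026]
54 dp [-0.0734, -0.0006, -0.0183] rot [-0.0007, 0.9434, -0.0027]
60 dp [-0.0854, -0.0006, -0.022] rot [-0.0006, 1.0481, -0.0027]
66 dp [-0.0978, -0.0006, -0.0244] rot [-0.0004, 1.1528, -0.0028]
70 dp [-0.1062, -0.0005, -0.0253] rot [-0.0003, 1.2226, -0.0028]
```

```bash
python3 -m handwheel '[{"dp":[-0.003,0,-0.004],"delta_rot":[0,0.08,0]},{"dp":[-0.0065,0,-0.0077],"delta_rot":[0,0.175,0]},{"dp":[-0.0115,0,-0.0095],"delta_rot":[0,0.26,0]},{"dp":[-0.017,0,-0.0107],"delta_rot":[0,0.35,0]},{"dp":[-0.024,0,-0.0113],"delta_rot":[0,0.437,0]},{"dp":[-0.031,0,-0.0116],"delta_rot":[0,0.525,0]},{"dp":[-0.039,0,-0.011],"delta_rot":[0,0.61,0]},{"dp":[-0.043,0,-0.0105],"delta_rot":[0,0.655,0]},{"dp":[-0.047,0,-0.01],"delta_rot":[0,0.7,0]},{"dp":[-0.047,0,-0.01],"delta_rot":[0,0.7,0]}]'
sed -i 's/.*for t,z,off in.*/for t,z,off in ((40,.11,.022),(48,.105,.022),(54,.105,.022),(60,.105,.022),(66,.105,.022),(70,.105,.022)):/' tilt.py; python3 tilt.py
python3 - <<'E'
from h import *
f=grab("side"); t=grab("top"); cv2.imwrite("pics/s3.png",np.hstack([cv2.resize(f["img"][150:350,200:440],(400,333)),cv2.resize(t["img"][180:350,270:470],(400,333))]))
E
```

```text
clock: 9.05
tcp_pos: [0.5391, 0.0418, 0.2098]
orientation: [-2.076, -1.587, -0.755]
contact_force: [0.2, 0.1, -2.4]
grip_width: 0.0109
gripper_force: 78.2
[ 0.83  0.44 -0.77  1.99 -0.56  0.79  0.25] tool x [0.201 0.738 0.644]
40 dp [-0.0003, -0.0009, -0.0001] rot [-0.0003, -0.0017, -0.0035]
48 dp [-0.0091, -0.0008, -0.0121] rot [-0.0001, 0.1379, -0.0035]
54 dp [-0.0148, -0.0008, -0.0234] rot [0.0001, 0.2427, -0.0035]
60 dp [-0.0216, -0.0008, -0.034] rot [0.0003, 0.3474, -0.0035]
66 dp [-0.0295, -0.0008, -0.0439] rot [0.0005, 0.4521, -0.0035]
70 dp [-0.0353, -0.0007, -0.05] rot [0.0006, 0.5219, -0.0035]
```

View pics/s3.png

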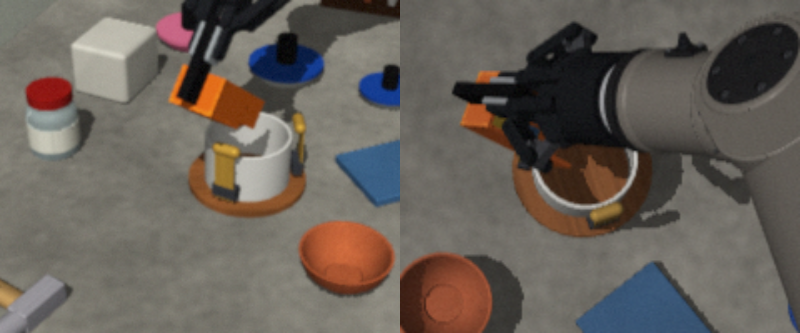

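The scoop, tilted 40°, has its lip over the pot's mouth: left panel (250,120), right panel (565,160). Continuing the pour slowly.

```bash
python3 -m handwheel '[{"dp":[-0.0045,0,-0.006],"delta_rot":[0,0.07,0]},{"dp":[-0.009,0,-0.012],"delta_rot":[0,0.138,0]},{"dp":[-0.012,0,-0.0178],"delta_rot":[0,0.19,0]},{"dp":[-0.0148,0,-0.0234],"delta_rot":[0,0.243,0]},{"dp":[-0.0165,0,-0.026],"delta_rot":[0,0.27,0]},{"dp":[-0.018,0,-0.0287],"delta_rot":[0,0.295,0]},{"dp":[-0.0216,0,-0.034],"delta_rot":[0,0.347,0]},{"dp":[-0.0255,0,-0.039],"delta_rot":[0,0.4,0]},{"dp":[-0.0295,0,-0.044],"delta_rot":[0,0.452,0]},{"dp":[-0.0353,0,-0.05],"delta_rot":[0,0.522,0]},{"dp":[-0.0353,0,-0.05],"delta_rot":[0,0.522,0]},{"dp":[-0.0353,0,-0.05],"delta_rot":[0,0.522,0]}]'
python3 -m handwheel '[{"dp":[0,0,0],"delta_rot":[0,0,0]},{"dp":[0,0,0],"delta_rot":[0,0,0]},{"dp":[0,0,0],"delta_rot":[0,0,0]},{"dp":[0,0,0],"delta_rot":[0,0,0]}]'
python3 - <<'E'
from h import *
print(np.round(status.get_obs()["joints"],2)); to([.551,.13,.21],down(75))
f=grab("side"); t=grab("top"); cv2.imwrite("pics/s4.png",np.hstack([cv2.resize(f["img"][150:350,200:440],(400,333)),cv2.resize(t["img"][180:350,270:470],(400,333))]))
E
```

```text
clock: 10.65
tcp_pos: [0.5242, -0.0143, 0.2265]
orientation: [-1.684, -1.292, -1.18]
contact_force: [1.2, 0.1, -1.5]
grip_width: 0.011
gripper_force: 78.4
clock: 11.15
tcp_pos: [0.5242, -0.0144, 0.2264]
orientation: [-1.684, -1.292, -1.179]
contact_force: [-0.3, 0.8, -0.7]
grip_width: 0.0112
gripper_force: 78.4
[ 1.17  0.77 -0.9   1.98 -0.78  1.    0.68]
dp [0.0347, -0.0115, 0.1432] rot [0.0002, -1.2217, 0.0002]
```

View pics/s4.png

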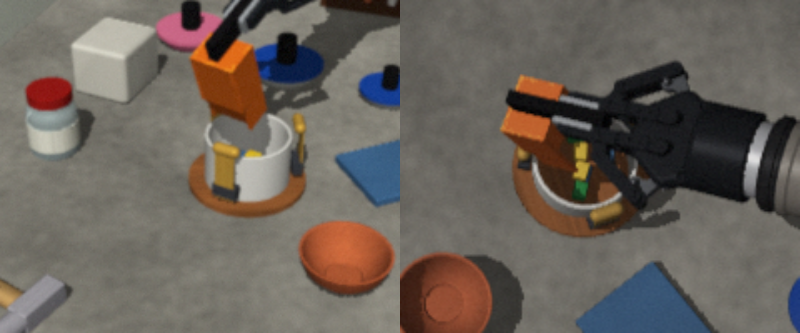

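Chips are visible in the pot ((580,165) in the right panel) and the scoop looks empty. I'll tilt it back.

```bash
sed -i 's/.*for t,z,off in.*/for t,z,off in ((60,.115,.022),(50,.13,.022),(40,.145,.022),(30,.155,.022),(20,.16,.022),(10,.165,.022),(0,.167,.022)):/' tilt.py; python3 tilt.py
```

```text
[ 1.17  0.77 -0.9   1.98 -0.78  1.    0.68] tool x [0.088 0.33  0.94 ]
60 dp [0.012, -0.0009, 0.0167] rot [0.0002, -0.1747, 0.0]
50 dp [0.0263, -0.001, 0.0326] rot [0.0002, -0.3492, 0.0]
40 dp [0.0371, -0.001, 0.0482] rot [0.0002, -0.5237, -0.0]
30 dp [0.0395, -0.001, 0.0646] rot [0.0002, -0.6983, -0.0]
20 dp [0.034, -0.001, 0.0812] rot [0.0002, -0.8728, -0.0]
10 dp [0.0254, -0.001, 0.0958] rot [0.0002, -1.0473, -0.0001]
0 dp [0.0114, -0.001, 0.1088] rot [0.0002, -1.2219, -0.0001]
```

```bash
python3 -m handwheel '[{"dp":[0.006,0,0.008],"delta_rot":[0,-0.085,0]},{"dp":[0.012,0,0.0167],"delta_rot":[0,-0.175,0]},{"dp":[0.02,0,0.025],"delta_rot":[0,-0.26,0]},{"dp":[0.026,0,0.0326],"delta_rot":[0,-0.35,0]},{"dp":[0.037,0,0.048],"delta_rot":[0,-0.524,0]},{"dp":[0.0395,0,0.0646],"delta_rot":[0,-0.698,0]},{"dp":[0.034,0,0.081],"delta_rot":[0,-0.873,0]},{"dp":[0.0254,0,0.0958],"delta_rot":[0,-1.047,0]},{"dp":[0.0114,0,0.1088],"delta_rot":[0,-1.222,0]},{"dp":[0.0114,0,0.1088],"delta_rot":[0,-1.222,0]},{"dp":[0.0114,0,0.1088],"delta_rot":[0,-1.222,0]}]'
python3 - <<'E'
from h import *
print(np.round(status.get_obs()["joints"],2)); to([.567,.236,.20],down(13.4)); to([.567,.236,.06],down(13.4),[.567,.236,.20],down(13.4))
t=grab("top"); cv2.imwrite("pics/s5.png",cv2.resize(t["img"][190:320,240:420],None,fx=4,fy=4))
E
```

```text
clock: 12.62
tcp_pos: [0.551, 0.0885, 0.1994]
orientation: [-2.49, -1.913, 0.001]
contact_force: [-0.2, -0.9, -1.5]
grip_width: 0.0112
gripper_force: 78.4
[ 0.14  0.37 -0.51  1.84  0.21  0.99 -0.72]
dp [0.1466, -0.0226, -0.0005] rot [-0.0016, 0.0006, 1.0761]
dp [0.0, -0.0, 0.14] rot [0.0, 0.0, 0.0]
```

View pics/s5.png

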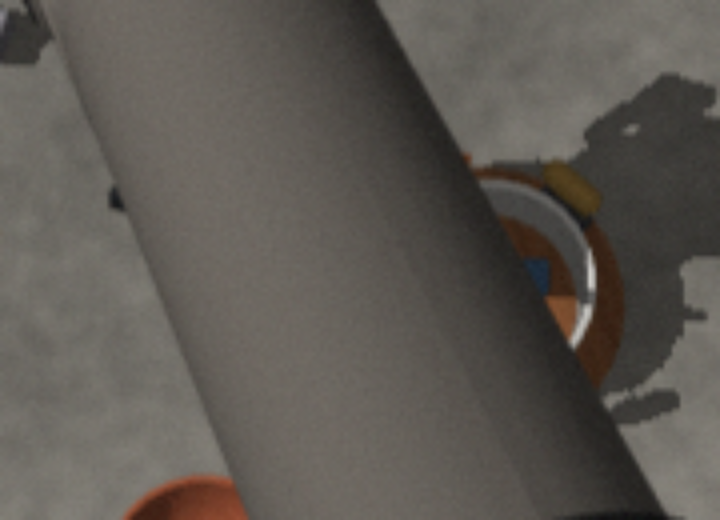

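The forearm hides the view, and only one blue chip shows in the pot at (537,275). I'll carry the scoop back and count chips numerically there.

```bash
python3 -m handwheel '[{"dp":[0.007,-0.001,0],"delta_rot":[0,0,0.05]},{"dp":[0.02,-0.003,0],"delta_rot":[0,0,0.15]},{"dp":[0.035,-0.005,0],"delta_rot":[0,0,0.27]},{"dp":[0.052,-0.008,0],"delta_rot":[0,0,0.4]},{"dp":[0.07,-0.011,0],"delta_rot":[0,0,0.53]},{"dp":[0.088,-0.014,0],"delta_rot":[0,0,0.66]},{"dp":[0.106,-0.017,0],"delta_rot":[0,0,0.79]},{"dp":[0.124,-0.02,0],"delta_rot":[0,0,0.92]},{"dp":[0.138,-0.022,0],"delta_rot":[0,0,1.02]},{"dp":[0.1466,-0.0226,0],"delta_rot":[0,0,1.076]},{"dp":[0.1466,-0.0226,0],"delta_rot":[0,0,1.076]},{"dp":[0.1466,-0.0226,0],"delta_rot":[0,0,1.076]}]'
python3 - <<'E'
from h import *
to([.567,.235,.055],down(13.4))
t,s=grab("top"),grab("side"); cv2.imwrite("pics/t6.png",t["img"])
for n,f,roi in (("top pot",t,(335,230,392,295)),("top cup",t,(195,215,260,300)),("side cup",s,(240,230,345,300)),("top around",t,(180,180,420,380))):
    x0,y0,x1,y1=roi; h=cv2.cvtColor(f["img"][y0:y1,x0:x1],cv2.COLOR_BGR2HSV)
    for c,lo,hi in (("b",(95,100,40),(118,255,255)),("g",(50,100,40),(85,255,255)),("y",(22,150,90),(35,255,255))):
        k,_,st,ce=cv2.connectedComponentsWithStats(cv2.inRange(h,lo,hi)); print(n,c,[(int(a[4]),(q+[x0,y0]).round().astype(int).tolist()) for a,q in zip(st[1:],ce[1:]) if a[4]>8])
cv2.imwrite("pics/s7.png",np.hstack([cv2.resize(t["img"][225:300,325:400],(400,400),interpolation=cv2.INTER_CUBIC),cv2.resize(s["img"][210:310,240:340],(400,400),interpolation=cv2.INTER_CUBIC)]))
E
```

```text
clock: 14.18
tcp_pos: [0.5683, 0.2334, 0.1999]
orientation: [3.12, 0.362, -0.0]
contact_force: [-0.2, 1.1, -1.9]
grip_width: 0.0111
gripper_force: 78.3
dp [-0.0008, -0.0019, 0.1449] rot [0.0003, 0.0002, -0.0028]
top pot b [(70, [372, 259])]
top pot g [(71, [358, 248]), (63, [360, 277])]
top pot y [(121, [360, 262])]
top cup b []
top cup g []
top cup y []
side cup b []
side cup g []
side cup y []
top around b [(70, [372, 259]), (2362, [391, 347])]
top around g [(71, [358, 248]), (63, [360, 277])]
top around y [(121, [360, 262])]
```

View pics/s7.png

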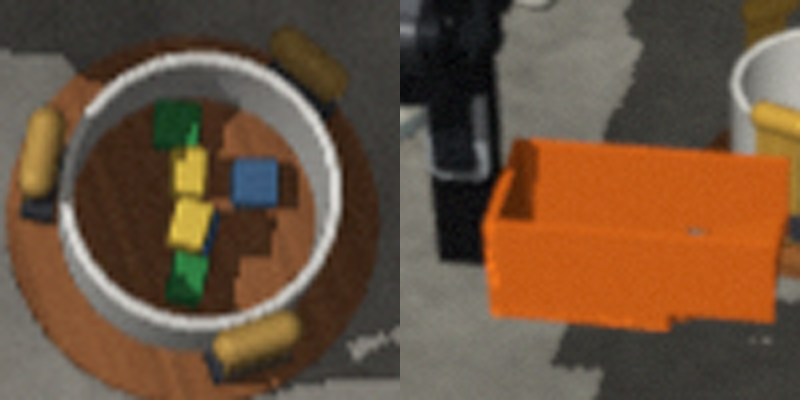

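The left panel shows all six chips in the pot: two green, two yellow, one blue clear and the other blue under the front yellow at (212,230). The scoop is empty. I'll set it down.

```bash
python3 -m handwheel '[{"dp":[-0.001,-0.002,0.01],"delta_rot":[0,0,0]},{"dp":[-0.001,-0.002,0.035],"delta_rot":[0,0,0]},{"dp":[-0.001,-0.002,0.065],"delta_rot":[0,0,0]},{"dp":[-0.001,-0.002,0.095],"delta_rot":[0,0,0]},{"dp":[-0.001,-0.002,0.12],"delta_rot":[0,0,0]},{"dp":[-0.001,-0.002,0.135],"delta_rot":[0,0,0]},{"dp":[-0.001,-0.002,0.143],"delta_rot":[0,0,0]},{"dp":[-0.001,-0.002,0.147],"delta_rot":[0,0,0]},{"dp":[-0.001,-0.002,0.148],"delta_rot":[0,0,0]},{"dp":[-0.001,-0.002,0.148],"delta_rot":[0,0,0]},{"dp":[-0.001,-0.002,0.148],"delta_rot":[0,0,0]}]'
```

```text
clock: 15.65
tcp_pos: [0.5667, 0.2373, 0.0524]
orientation: [-3.12, -0.365, -0.001]
contact_force: [0.0, -0.4, -1.7]
grip_width: 0.011
gripper_force: 78.3
```

Still hanging about 1.5 mm up, so I'll lower a little more.

```bash
python3 -m handwheel '[{"dp":[0,0,0.001],"delta_rot":[0,0,0]},{"dp":[0,0,0.0018],"delta_rot":[0,0,0]},{"dp":[0,0,0.0018],"delta_rot":[0,0,0]}]'
python3 -m handwheel '[{"dp":[0,0,0],"delta_rot":[0,0,0]},{"dp":[0,0,0],"delta_rot":[0,0,0]},{"dp":[0,0,0],"delta_rot":[0,0,0]},{"dp":[0,0,0],"delta_rot":[0,0,0]},{"dp":[0,0,0],"delta_rot":[0,0,0]},{"dp":[0,0,0],"delta_rot":[0,0,0]},{"dp":[0,0,0],"delta_rot":[0,0,0]}]' 1
python3 -m handwheel '[{"dp":[0,0,-0.01],"delta_rot":[0,0,0]},{"dp":[0,0,-0.03],"delta_rot":[0,0,0]},{"dp":[0,0,-0.07],"delta_rot":[0,0,0]},{"dp":[0,0,-0.11],"delta_rot":[0,0,0]},{"dp":[0,0,-0.15],"delta_rot":[0,0,0]},{"dp":[0,0,-0.18],"delta_rot":[0,0,0]},{"dp":[0,0,-0.18],"delta_rot":[0,0,0]}]'
python3 - <<'E'
from h import *
to([.59,-.1,.24],down(13.4)); to([.5415,-.3122,.15],down(-20),[.59,-.1,.24],down(13.4))
t,s=grab("top"),grab("side")
c=blob(s,(3,170,90),(16,255,255),(230,290,350,380)); print("cup side rect",cv2.boundingRect(c.astype(np.int32)), "before 267..335,319..361")
hs=cv2.cvtColor(s["img"],cv2.COLOR_BGR2HSV)
# knob top of lid
for n,f,roi in (("top",t,(475,235,520,280)),("side",s,(355,165,390,192))):
    c=blob(f,(0,0,0),(180,255,45),roi); print(n,"knob",cv2.boundingRect(c.astype(np.int32)),len(c))
print("lid",circ(t,blob(t,(105,150,60),(130,255,255),(455,225,530,295)),.024))
E
```

```text
clock: 16.02
tcp_pos: [0.5667, 0.2373, 0.0508]
orientation: [3.12, 0.365, 0.001]
contact_force: [-1.2, -0.9, 5.8]
grip_width: 0.0114
gripper_force: 79.5
clock: 16.9
tcp_pos: [0.5664, 0.2372, 0.05]
orientation: [3.12, 0.365, 0.0]
contact_force: [-0.0, -0.1, 0.5]
grip_width: 0.0854
gripper_force: 0.0
clock: 17.77
tcp_pos: [0.5679, 0.2382, 0.2347]
orientation: [-3.118, -0.365, -0.011]
contact_force: [0.6, 0.5, 0.0]
grip_width: 0.0854
gripper_force: 0.0
dp [-0.0565, 0.3342, -0.0062] rot [-0.0015, -0.0071, -0.0011]
dp [-0.0964, 0.1952, 0.09] rot [-0.0, -0.0, 0.5829]
cup side rect (266, 319, 70, 46) before 267..335,319..361
top knob (487, 249, 20, 18) 49
side knob (366, 170, 13, 19) 49
lid [ 0.5419 -0.3123  0.1064  0.1078]
```

```bash
python3 - <<'E'
from h import *
s=grab("side"); print("knob side top",onz(s,[[372.5,173]],.064).round(4))
to([.5419,-.3123,.20],down(13.4))
E
python3 -m handwheel '[{"dp":[-0.013,0.03,0],"delta_rot":[0,0,0]},{"dp":[-0.035,0.08,0],"delta_rot":[0,0,0]},{"dp":[-0.057,0.13,0],"delta_rot":[0,0,0]},{"dp":[-0.079,0.18,0],"delta_rot":[0,0,0]},{"dp":[-0.1,0.23,0],"delta_rot":[0,0,0]},{"dp":[-0.12,0.28,0],"delta_rot":[0,0,0]},{"dp":[-0.13,0.33,0],"delta_rot":[0,0,0]},{"dp":[-0.14,0.38,0],"delta_rot":[0,0,0]},{"dp":[-0.145,0.43,0.02],"delta_rot":[0,0,0]},{"dp":[-0.15,0.48,0.03],"delta_rot":[0,0,0]},{"dp":[-0.152,0.515,0.035],"delta_rot":[0,0,0]},{"dp":[-0.152,0.528,0.035],"delta_rot":[0,0,0]}]'
python3 - <<'E'
from h import *
print(np.round(status.get_obs()["joints"],2)); to([.5419,-.3123,.10],down(13.4))
E
```

```text
knob side top [[ 0.535  -0.3041  0.064 ]]
dp [-0.15, 0.5288, 0.0302] rot [0.0003, 0.0005, -0.0011]
clock: 19.42
tcp_pos: [0.5388, -0.3137, 0.1932]
orientation: [-3.12, -0.36, 0.005]
contact_force: [-0.4, 0.8, -0.6]
grip_width: 0.0856
gripper_force: 0.0
[ 0.49  0.43 -0.09  1.72  0.05  1.   -0.95]
dp [0.0036, -0.0005, 0.0932] rot [-0.0015, 0.003, -0.0043]
```

```bash
python3 - <<'E'
from h import *
s=grab("side");t=grab("top"); s["img"]=cv2.imread("pics/side0.png"); t0=cv2.imread("pics/top0.png")
def proj(f,p):
    T=f["world_from_camera"]; q=T[:3,:3].T@(np.array(p)-T[:3,3]); F=240/np.tan(np.radians(f["fovy"])/2)
    return np.round([f["cx"]-F*q[0]/q[2],f["cy"]+F*q[1]/q[2]],1)
for p in ([.562,-.0812,.083],[.4602,-.0678,.083],[.5226,.0146,.083],[.5419,-.3123,.064],[.5419,-.3123,.024]): print(p,proj(s,p))
for k in range(3): c=blob(s,(14,110,80),(28,255,255),(315,200,395,275),k); print(cv2.boundingRect(c.astype(np.int32)))
for y in range(168,194,2): print(y,"".join("k" if v<50 else "." for v in s["img"][y,360:386].max(1)))
c=blob(s,(105,150,60),(130,255,255),(340,165,400,205)); print("disc",cv2.boundingRect(c.astype(np.int32)))
th=np.radians(np.arange(0,360,10)); P=np.array([proj(s,[.5419+.055*np.cos(a),-.3123+.055*np.sin(a),.024]) for a in th]); print(P.min(0),P.max(0))
t["img"]=t0; c=blob(t,(105,150,60),(130,255,255),(455,225,530,295)); print("top disc",cv2.boundingRect(c.astype(np.int32)))
P=np.array([proj(t,[.5419+.055*np.cos(a),-.3123+.055*np.sin(a),.024]) for a in th]); print(P.min(0),P.max(0))
E
```

```text
[0.562, -0.0812, 0.083] [330.5 210.4]
[0.4602, -0.0678, 0.083] [377.1 223.4]
[0.5226, 0.0146, 0.083] [333.2 239.5]
[0.5419, -0.3123, 0.064] [370.7 171. ]
[0.5419, -0.3123, 0.024] [369.8 185.7]
(328, 235, 17, 29)
(325, 207, 15, 15)
(376, 218, 8, 30)
168 ..........................
170 .........kkkkkkk..........
172 .......kkkkkkkkkkk........
174 .......kkkkkkkkkkk........
176 .......kkkkkkkkkkk........
178 .......kkkkkkkkkkk........
180 ......kkkkkkkkkkkk........
182 ......kkkkkkkkkkkk........
184 ......kkkkkkkkkkkk........
186 .......kkkkkkkkkk.........
188 ...........kkk............
190 ..........................
192 ..........................
disc (350, 177, 44, 23)
[347.2 175.1] [392.5 197.1]
top disc (466, 234, 55, 53)
[466.1 233.4] [520.5 286.7]
```

The side camera carries a uniform +2 px column bias, affecting pot and lid alike. The top view fits the disc exactly (466–520, 234–287), so I'll use that.

```bash
python3 -m handwheel '[{"dp":[0.0036,-0.0005,0.01],"delta_rot":[0,0,0]},{"dp":[0.0036,-0.0005,0.04],"delta_rot":[0,0,0]},{"dp":[0.0036,-0.0005,0.08],"delta_rot":[0,0.002,-0.004]},{"dp":[0.0036,-0.0005,0.115],"delta_rot":[0,0.002,-0.004]},{"dp":[0.0036,-0.0005,0.14],"delta_rot":[0,0.002,-0.004]},{"dp":[0.0036,-0.0005,0.155],"delta_rot":[0,0.002,-0.004]},{"dp":[0.0036,-0.0005,0.162],"delta_rot":[0,0.002,-0.004]},{"dp":[0.0036,-0.0005,0.162],"delta_rot":[0,0.002,-0.004]},{"dp":[0.0036,-0.0005,0.162],"delta_rot":[0,0.002,-0.004]}]'
python3 - <<'E'
from h import *
to([.5419,-.3123,.030],down(13.4))
E
```

```text
clock: 20.65
tcp_pos: [0.5444, -0.3105, 0.034]
orientation: [3.119, 0.371, 0.005]
contact_force: [-0.7, 0.7, 0.1]
grip_width: 0.0855
gripper_force: 0.0
dp [-0.0028, 0.0011, 0.004] rot [0.001, -0.0034, 0.003]
```

```bash
python3 -m handwheel '[{"dp":[-0.0025,0.001,0.0035],"delta_rot":[0,-0.003,0.003]},{"dp":[-0.0025,0.001,0.0035],"delta_rot":[0,-0.003,0.003]},{"dp":[-0.0025,0.001,0.0035],"delta_rot":[0,-0.003,0.003]}]'
python3 -m handwheel '[{"dp":[0,0,0],"delta_rot":[0,0,0]},{"dp":[0,0,0],"delta_rot":[0,0,0]},{"dp":[0,0,0],"delta_rot":[0,0,0]},{"dp":[0,0,0],"delta_rot":[0,0,0]},{"dp":[0,0,0],"delta_rot":[0,0,0]},{"dp":[0,0,0],"delta_rot":[0,0,0]}]' 0 90
python3 - <<'E'
from h import *
t=grab("top"); 
try: c=blob(t,(105,150,60),(130,255,255),(445,215,540,305)); print(cv2.boundingRect(c.astype(np.int32)),"was 466,234,55,53")
except Exception as e: print(e)
E
```

```text
clock: 21.02
tcp_pos: [0.5415, -0.3119, 0.0296]
orientation: [3.12, 0.366, -0.001]
contact_force: [0.4, 0.1, 0.4]
grip_width: 0.0852
gripper_force: 0.0
clock: 21.78
tcp_pos: [0.5418, -0.3123, 0.03]
orientation: [3.119, 0.366, -0.0]
contact_force: [-0.3, -0.6, 5.0]
grip_width: 0.0283
gripper_force: 88.5
(466, 234, 54, 53) was 466,234,55,53
```

```bash
python3 -m handwheel '[{"dp":[0,0,-0.005],"delta_rot":[0,0,0]},{"dp":[0,0,-0.02],"delta_rot":[0,0,0]},{"dp":[0,0,-0.05],"delta_rot":[0,0,0]},{"dp":[0,0,-0.085],"delta_rot":[0,0,0]},{"dp":[0,0,-0.12],"delta_rot":[0,0,0]},{"dp":[0,0,-0.145],"delta_rot":[0,0,0]},{"dp":[0,0,-0.15],"delta_rot":[0,0,0]},{"dp":[0,0,-0.15],"delta_rot":[0,0,0]}]'
python3 - <<'E'
from h import *
to([.515,-.045,.16],down(13.4))
t=grab("top"); h=cv2.cvtColor(t["img"],cv2.COLOR_BGR2HSV)
c=blob(t,(105,150,60),(130,255,255),(445,200,560,305)); print(circ(t,c,.174),cv2.boundingRect(c.astype(np.int32)))
E
```

```text
clock: 22.82
tcp_pos: [0.5412, -0.3116, 0.1792]
orientation: [-3.12, -0.366, 0.002]
contact_force: [-0.5, -0.0, -2.7]
grip_width: 0.0279
gripper_force: 88.9
dp [0.0363, -0.2654, 0.0193] rot [-0.0003, 0.0014, -0.0]
[ 0.5374 -0.3071  0.0973  0.103 ] (483, 216, 62, 60)
```

```bash
python3 -m handwheel '[{"dp":[0.003,-0.02,0],"delta_rot":[0,0,0]},{"dp":[0.008,-0.055,0],"delta_rot":[0,0,0]},{"dp":[0.013,-0.095,0],"delta_rot":[0,0,0]},{"dp":[0.0185,-0.135,0],"delta_rot":[0,0,0]},{"dp":[0.024,-0.175,0],"delta_rot":[0,0,0]},{"dp":[0.029,-0.21,0],"delta_rot":[0,0,0]},{"dp":[0.033,-0.24,0.005],"delta_rot":[0,0,0]},{"dp":[0.0355,-0.258,0.01],"delta_rot":[0,0,0]},{"dp":[0.0363,-0.2654,0.019],"delta_rot":[0,0,0]},{"dp":[0.0363,-0.2654,0.019],"delta_rot":[0,0,0]},{"dp":[0.0363,-0.2654,0.019],"delta_rot":[0,0,0]}]'
python3 - <<'E'
from h import *
to([.515,-.045,.115],down(13.4)); to([.515,-.045,.100],down(13.4))
E
```

```text
clock: 24.25
tcp_pos: [0.5154, -0.0461, 0.1603]
orientation: [3.12, 0.364, -0.002]
contact_force: [-0.5, -0.2, -2.2]
grip_width: 0.0279
gripper_force: 89.0
dp [-0.0, -0.0012, 0.0453] rot [0.0003, 0.0014, -0.0013]
dp [-0.0, -0.0012, 0.0603] rot [0.0003, 0.0014, -0.0013]
```

```bash
python3 -m handwheel '[{"dp":[0,-0.001,0.01],"delta_rot":[0,0,0]},{"dp":[0,-0.001,0.025],"delta_rot":[0,0,0]},{"dp":[0,-0.001,0.038],"delta_rot":[0,0.001,-0.001]},{"dp":[0,-0.001,0.045],"delta_rot":[0,0.001,-0.001]},{"dp":[0,-0.001,0.05],"delta_rot":[0,0.001,-0.001]},{"dp":[0,-0.001,0.053],"delta_rot":[0,0.001,-0.001]},{"dp":[0,-0.001,0.053],"delta_rot":[0,0.001,-0.001]}]'
python3 - <<'E'
from h import *
to([.515,-.045,.100],down(13.4)); t=grab("top"); s=grab("side")
cv2.imwrite("pics/s8.png",np.hstack([cv2.resize(t["img"][205:315,310:420],(400,400),interpolation=cv2.INTER_CUBIC),cv2.resize(s["img"][170:280,295:405],(400,400),interpolation=cv2.INTER_CUBIC)]))
E
```

```text
clock: 25.12
tcp_pos: [0.5152, -0.0443, 0.1075]
orientation: [3.12, 0.368, 0.0]
contact_force: [-0.1, -0.5, -2.3]
grip_width: 0.0282
gripper_force: 89.0
dp [-0.0004, 0.0007, 0.0075] rot [0.0, -0.0, 0.0009]
```

View pics/s8.png

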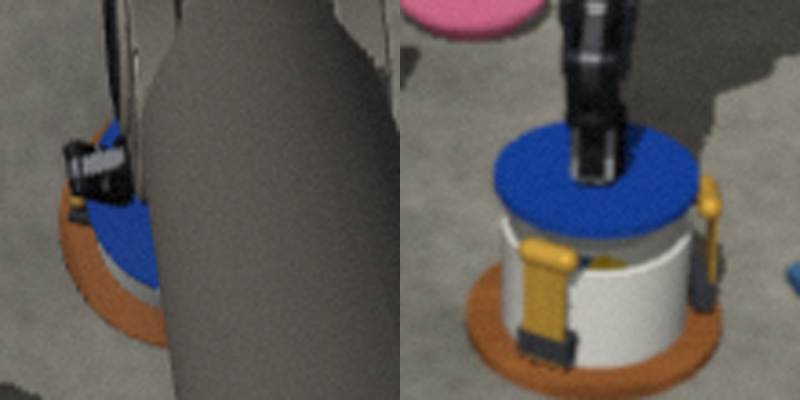

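In the right panel the lid's disc, centred at about (597,180), is in line with the pot axis (about 596). It hovers just above the clips. I'll lower it in small steps.

```bash
python3 -m handwheel '[{"dp":[0,0.0005,0.003],"delta_rot":[0,0,0]},{"dp":[0,0.0005,0.006],"delta_rot":[0,0,0]},{"dp":[0,0.0005,0.0075],"delta_rot":[0,0,0]},{"dp":[0,0.0005,0.0075],"delta_rot":[0,0,0]}]'
python3 -m handwheel '[{"dp":[0,0,0.001],"delta_rot":[0,0,0]},{"dp":[0,0,0.002],"delta_rot":[0,0,0]},{"dp":[0,0,0.002],"delta_rot":[0,0,0]}]'
```

```text
clock: 25.72
tcp_pos: [0.5155, -0.0452, 0.1002]
orientation: [3.12, 0.367, 0.001]
contact_force: [-0.6, -2.2, 0.2]
grip_width: 0.028
gripper_force: 89.2
clock: 26.1
tcp_pos: [0.5159, -0.0456, 0.0989]
orientation: [3.119, 0.367, 0.002]
contact_force: [-2.3, -2.9, 6.5]
grip_width: 0.0277
gripper_force: 89.6
```

```bash
python3 -m handwheel '[{"dp":[-0.001,0.001,0.001],"delta_rot":[0,0,0]},{"dp":[-0.001,0.001,0.002],"delta_rot":[0,0,0]},{"dp":[-0.001,0.001,0.002],"delta_rot":[0,0,0]}]'
python3 -m handwheel '[{"dp":[0,0,0.001],"delta_rot":[0,0,0]},{"dp":[0,0,0.002],"delta_rot":[0,0,0]},{"dp":[0,0,0.002],"delta_rot":[0,0,0]}]'
```

```text
clock: 26.48
tcp_pos: [0.5159, -0.0462, 0.0976]
orientation: [3.119, 0.367, 0.005]
contact_force: [-1.6, -1.7, 12.0]
grip_width: 0.0278
gripper_force: 90.1
clock: 26.85
tcp_pos: [0.5157, -0.0463, 0.0954]
orientation: [3.119, 0.368, 0.004]
contact_force: [-2.4, -2.0, 7.9]
grip_width: 0.0279
gripper_force: 89.8
```

```bash
python3 -m handwheel '[{"dp":[-0.0005,0.0005,0.002],"delta_rot":[0,0,0]},{"dp":[-0.001,0.001,0.004],"delta_rot":[0,0,0]},{"dp":[-0.001,0.001,0.006],"delta_rot":[0,0,0]},{"dp":[-0.001,0.001,0.008],"delta_rot":[0,0,0]},{"dp":[-0.001,0.001,0.008],"delta_rot":[0,0,0]}]'
```

```text
clock: 27.48
tcp_pos: [0.5143, -0.0467, 0.0855]
orientation: [-3.119, -0.369, -0.002]
contact_force: [4.6, 1.1, -11.3]
grip_width: 0.0279
gripper_force: 89.2
```

The clips are now pulling the lid in. Continuing down until it is home.

```bash
python3 -m handwheel '[{"dp":[0.0005,-0.0005,0.001],"delta_rot":[0,0,0]},{"dp":[0.0005,-0.0005,0.002],"delta_rot":[0,0,0]},{"dp":[0.0005,-0.0005,0.003],"delta_rot":[0,0,0]},{"dp":[0.0005,-0.0005,0.003],"delta_rot":[0,0,0]}]'
python3 -m handwheel '[{"dp":[0,0,0.001],"delta_rot":[0,0,0]},{"dp":[0,0,0.002],"delta_rot":[0,0,0]},{"dp":[0,0,0.002],"delta_rot":[0,0,0]}]'
```

```text
clock: 27.98
tcp_pos: [0.5136, -0.0465, 0.0829]
orientation: [-3.12, -0.368, 0.002]
contact_force: [0.0, -0.3, -4.1]
grip_width: 0.0284
gripper_force: 89.5
clock: 28.35
tcp_pos: [0.5138, -0.0466, 0.082]
orientation: [3.12, 0.368, -0.001]
contact_force: [-4.9, 0.5, 9.5]
grip_width: 0.0281
gripper_force: 91.1
```

```bash
python3 -m handwheel '[{"dp":[-0.0005,0,0.001],"delta_rot":[0,0,0]},{"dp":[-0.0005,0,0.002],"delta_rot":[0,0,0]},{"dp":[-0.0005,0,0.002],"delta_rot":[0,0,0]},{"dp":[-0.0005,0,0.002],"delta_rot":[0,0,0]}]'
```

```text
clock: 28.85
tcp_pos: [0.5138, -0.0467, 0.0819]
orientation: [3.119, 0.368, 0.001]
contact_force: [-9.8, 1.3, 28.6]
grip_width: 0.0281
gripper_force: 93.3
```

```bash
python3 -m handwheel '[{"dp":[0,0,-0.0006],"delta_rot":[0,0,0]},{"dp":[0,0,-0.0006],"delta_rot":[0,0,0]},{"dp":[0,0,-0.0006],"delta_rot":[0,0,0]},{"dp":[0,0,-0.0006],"delta_rot":[0,0,0]},{"dp":[0,0,-0.0006],"delta_rot":[0,0,0]},{"dp":[0,0,-0.0006],"delta_rot":[0,0,0]}]'
python3 - <<'E'
from h import *
s=grab("side"); F=240/np.tan(np.radians(s["fovy"])/2); T=s["world_from_camera"]
c=blob(s,(105,150,60),(130,255,255),(300,170,410,270)); print("disc bbox",cv2.boundingRect(c.astype(np.int32)))
for z in (.076,.094):
    a=np.radians(np.arange(0,360,5)); P=np.c_[.514+.055*np.cos(a),-.0465+.055*np.sin(a),0*a+z]; q=(P-T[:3,3])@T[:3,:3]
    uv=np.c_[s["cx"]-F*q[:,0]/q[:,2],s["cy"]+F*q[:,1]/q[:,2]]; print("expected z",z,uv.min(0).round(),uv.max(0).round())
c=blob(s,(3,170,90),(16,255,255),(230,290,350,380)); print("cup",cv2.boundingRect(c.astype(np.int32)))
E
```

```text
clock: 29.6
tcp_pos: [0.5138, -0.0466, 0.0819]
orientation: [3.119, 0.368, 0.001]
contact_force: [-7.8, 0.7, 21.6]
grip_width: 0.0278
gripper_force: 92.7
disc bbox (322, 214, 55, 32)
expected z 0.076 [320. 212.] [376. 243.]
expected z 0.094 [320. 204.] [376. 235.]
cup (266, 319, 70, 46)
```

The lid is at its home height (rows 214–245, against 212–243 expected when home and 204–235 on the beads). It is held with about 21 N, and the scoop is standing where it started.

```bash
python3 -c "
from bench import r
print(r.hand_in())"
```

```text
the job is handed in; nothing more can be done
None
```

The job is handed in at about 30 s: all six chips are in the pot, the empty scoop stands upright where it started, and the lid is home under the clips and still pressed with about 21 N.

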